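Find the jar with the loose screw cap, tighten it and shelve it

ROBOT

A 7-joint arm with a two-finger parallel gripper is mounted at the origin on a cart in front of the work surface, level with it; the furniture and walls round the work are solid. World frame = base frame: x ahead of the robot, y to its left, z up, the work surface at z = 0. Lengths are in m, angles in rad, forces in N, time in s.
With the tool pointing down it reaches from about 0.4 to 0.875 m from the base axis. Payload 19.3 kg.
Tool frame: the origin (TCP) lies midway between the tips of the shut fingers; the grasp point (between the pads) lies 19 mm behind it (bot.pinch_z is the distance from the TCP to the grasp point, in m); z points along the fingers, y is the line along which they close (so a half turn about z gives the same grasp; the last joint's range is limited). The gripper opens to 85 mm and grips with 20 to 120 N. Pads are 22 mm wide; open, the fingers measure 114 mm over their backs; the gripper's body (76 mm by 85 mm) begins 54 mm behind the grasp point. The pads swing forward as they close: fully open they stand 13 mm farther back than shut.
Start: joints at [-0.07, 0.521, -0.036, 1.599, 0.021, 1.021, -0.113], TCP at [0.625, -0, 0.231] pointing down, gripper open.
Joint ranges: [-2.91, 2.91], [-0.3, 2.13], [-1.5, 1.42], [0.17, 2.43], [-1.26, 4.41], [0.16, 1.93], [-2.52, 2.52]. Speed limits (rad/s): [1.89, 1.89, 2.39, 2.39, 3.01, 3.01, 3.01].

INTERFACE

Orientations are given as [roll, pitch, yaw] about the fixed x, y, z axes, in that order (R = Rz(yaw) Ry(pitch) Rx(roll)).
In Python, from workcell import observe, viewer, bot gives the robot as it stands. The module is installed in compiled form; this text tells all that it offers.
- The arm moves only by the tool play_rows, never from a script. Its argument "motion" is a list of rows, each a list of 7 numbers: the shift along the tool's x, y, z in cm, then the turn, a rotation vector about the tool's x, y, z in rad, then the opening, from -1 (shut) to 1 (fully open), so that 0 is half open. A call has exactly 5 rows; each row is the pose to reach, as a shift and turn from the pose commanded when the call began, along the tool's axes at that moment; what a row does not reach only later rows make up. A row lasts 1/10 s, in which the tool goes at most 50 mm and 8.59 degrees, less where a joint would pass 70% of its speed; a pose out of reach is approached as far as the arm can. A call with a gripper value outside its range is refused whole. The fingers move at their own pace and stop on an object; "squeeze" is the grip in N (left out, the last holds). Time passes only in rows, so rows that repeat a pose let the fingers close, or fill a call up. It gives the time, the measured TCP pose, the force, the opening and the grip force at its end, in the units of the state.
- observe(): the state, without advancing time (a new reading comes with each control period).
- viewer.grab_frame(name): name is "scene" or "side" or "wrist"; returns (picture, depth): 480x640x3 uint8, red, green, blue; 480x640 float32, m along the optical axis (not along the pixel's ray), 0 where there is no reading.
- viewer.camera_info(name): a dict with "fx", "fy", "cx", "cy" (pixels), "k1" (the pictures are not rectified: a ray, as slopes to the right and down, at radius r is drawn at 1 + k1 r^2 times it, then the intrinsics apply), "R" (3x3) and "t" (3): a world point X has camera coordinates R X + t. Camera axes: x right, y down, z forward; pixel columns grow to the right and rows downward; lengths in m; the calibration is good to about 2 mm. A picture is of the moment at which its call begins: read the wrist's pose just before it. camera_info takes no time and is no camera call; for the wrist camera it gives the pose at the moment of the call.
- bot.job_done(): hands the job in; it is judged then, once.
The state is a dict: "clock": time; "qpos": joint angles; "qd": joint speeds; "joint_efforts": joint torques, N m; "position": TCP position; "tool_rot": TCP orientation; "force": force on the tool from outside, world axes, zero at the start; "moment": the same for the moment, N m; "grip_width": finger opening in m; "finger_force": force on a finger pad.
Only numpy, scipy, OpenCV 4.12 (cv2) and the standard library are available. Lean on these libraries where they do the work, as an engineer would, in place of code of your own. Each camera call takes 0.05 s, during which the arm holds its last target. There are 200 camera calls.

TASK

Two of the three square jars are shut tight, but one has a loose screw cap: try each cap with a light clockwise twist where it stands (a loose cap turns on its own, a tight one takes the whole jar round with it). Stand the loose one upright in the wooden holder, which keeps it from turning, screw its cap clockwise fully home there, then stand that jar upright on the wooden riser shelf beside the spice jars. Leave the other two jars shut and standing where they are, and do not knock over or shove the spice jars or the tin.

Things in the scene. Friction and masses are not known exactly. Their poses are not given: they have to be found in the camera images.
- jar_a: a square white stoneware jar, 50 x 50 mm and 48 mm high to its shoulder (edges rounded 6 mm), a neck 37 mm thick, and a round ribbed steel screw cap on top, 46 mm in diameter, from 56 to 72 mm above the jar's foot; about 0.46 kg in all. One of three look-alikes, standing loose on the worktop. Origin: centre of its foot; z up through the cap, x and y square to its sides
- jar_b: a square white stoneware jar, 50 x 50 mm and 48 mm high to its shoulder (edges rounded 6 mm), a neck 37 mm thick, and a round ribbed steel screw cap on top, 46 mm in diameter, from 56 to 72 mm above the jar's foot; about 0.46 kg in all. One of three look-alikes, standing loose on the worktop. Origin: centre of its foot; z up through the cap, x and y square to its sides
- jar_c: a square white stoneware jar, 50 x 50 mm and 48 mm high to its shoulder (edges rounded 6 mm), a neck 37 mm thick, and a round ribbed steel screw cap on top, 46 mm in diameter, from 56 to 72 mm above the jar's foot; about 0.46 kg in all. One of three look-alikes, standing loose on the worktop. Origin: centre of its foot; z up through the cap, x and y square to its sides
- cap_a_top (a point): centre of the top face of jar_a's cap, 72 mm above the jar's foot, on the jar's axis; turns with the cap
- cap_b_top (a point): centre of the top face of jar_b's cap, 72 mm above the jar's foot, on the jar's axis; turns with the cap
- cap_c_top (a point): centre of the top face of jar_c's cap, 72 mm above the jar's foot, on the jar's axis; turns with the cap
- cap_a (a joint): slack turn of jar_a's cap (rad, grows clockwise from above), counted from an arbitrary mark that differs from jar to jar, so its start does not tell loose from tight. Loose cap: runs freely (0.012 N m) at most 0.6 rad clockwise to a stop, then the seal turns. Tight cap: does not move. The cap's whole turn is cap_a plus seal_a
- cap_b (a joint): slack turn of jar_b's cap (rad, grows clockwise from above), counted from an arbitrary mark that differs from jar to jar, so its start does not tell loose from tight. Loose cap: runs freely (0.012 N m) at most 0.6 rad clockwise to a stop, then the seal turns. Tight cap: does not move. The cap's whole turn is cap_b plus seal_b
- cap_c (a joint): slack turn of jar_c's cap (rad, grows clockwise from above), counted from an arbitrary mark that differs from jar to jar, so its start does not tell loose from tight. Loose cap: runs freely (0.012 N m) at most 0.6 rad clockwise to a stop, then the seal turns. Tight cap: does not move. The cap's whole turn is cap_c plus seal_c
- seal_a (a joint): stiff turn of jar_a's cap on its seal (rad, grows clockwise from above), arbitrary mark. Loose cap: takes 0.3 N m, more than the worktop holds an unpressed jar, and runs 0.9 to 1.6 rad to a hard stop, where it is fully home and stays (1.3 to 2.2 rad with the slack turn). Tight cap: already at its stop; 0.4 N m would turn it back
- seal_b (a joint): stiff turn of jar_b's cap on its seal (rad, grows clockwise from above), arbitrary mark. Loose cap: takes 0.3 N m, more than the worktop holds an unpressed jar, and runs 0.9 to 1.6 rad to a hard stop, where it is fully home and stays (1.3 to 2.2 rad with the slack turn). Tight cap: already at its stop; 0.4 N m would turn it back
- seal_c (a joint): stiff turn of jar_c's cap on its seal (rad, grows clockwise from above), arbitrary mark. Loose cap: takes 0.3 N m, more than the worktop holds an unpressed jar, and runs 0.9 to 1.6 rad to a hard stop, where it is fully home and stays (1.3 to 2.2 rad with the slack turn). Tight cap: already at its stop; 0.4 N m would turn it back
- holder: wooden jar holder fixed to the worktop: base plate 92 (x) x 66 (y) mm, 5 mm thick, with two cheeks along y, 66 mm long, that leave a channel 57 mm wide (x), open at both ends (y); from 17 to 29 mm above the worktop the cheeks flare out to 75 mm. A jar set square into it stands on the base, 5 mm above the worktop, and can turn only about 0.15 rad. Origin: centre of the underside
- riser: low pale wooden riser shelf fixed to the worktop, its board 110 (x) x 300 (y) mm, top 40 mm above the worktop. The two spice jars stand on its +y half; its -y half is free. Origin: centre of its footprint, at worktop height
- spice_a: glass spice jar with a red cap, 41 mm in diameter, 105 mm high, loose on the riser; origin: centre of its foot
- spice_b: glass spice jar with a black cap, 41 mm in diameter, 105 mm high, loose on the riser; origin: centre of its foot
- tin: closed food tin, 76 mm in diameter, 58 mm high, loose on the worktop behind the jars; origin: centre of its foot
Things that resemble listed ones, but are neither listed nor needed, are in the scene too. What is shaped like the spice_b but blue is not meant.

How it is judged:
On the way, in this order (a step that is already met when the one before it is completed fails the run):
1. the jar with the loose cap stands upright in the holder (horizontal distance between jar_b and holder below 0.025 m and height (world z) of jar_b below 0.01 m and angle between jar_b's own z axis and vertical below 0.12 rad), for 0.2 s.
2. its cap is screwed fully home while the jar stands in the holder (all of step 1 and value of joint seal_b above 1.6 rad and value of joint cap_b above 0.35 rad), for 0.2 s.
At the end, for the whole second after the job is handed in: The loose jar rests upright (0.1 rad) on the riser, centre within 45 mm of its centre line, 140 mm of its middle, cap home (seal within 0.1 rad of its stop, slack 0.25); the other jars are shut (0.15 rad); they, the spice jars and tin stand within 50 mm of their starts (value of joint seal_b above 1.6 rad and value of joint cap_b above 0.35 rad and x of jar_b in the frame of riser between -0.045 and 0.045 m and y of jar_b in the frame of riser between -0.14 and 0.14 m and z of jar_b in the frame of riser between 0.035 and 0.046 m and angle between jar_b's own z axis and vertical below 0.1 rad and linear speed of jar_b below 0.02 m/s and value of joint seal_a above 0.3 rad and value of joint seal_c above 0.45 rad and value of joint cap_a above -0.05 rad and value of joint cap_c above -0.09 rad and distance of each of jar_a, jar_c, spice_a, spice_b, tin from where it was at the start of the episode below 0.05 m and angle between each of jar_a, jar_c, spice_a, spice_b, tin's own z axis and vertical below 0.15 rad); the robot touches nothing.
It fails at once if a jar, a spice jar or the tin is knocked over (leans more than 0.6 rad) (angle between any of jar_a, jar_c, spice_a, spice_b, tin, jar_b's own z axis and vertical above 0.6 rad).
It also fails if it takes over 72 s, if anything falls off the work surface, if the arm or the gripper's body presses on something with over 40 N, if the wrist force passes 120 N, or if a joint passes its speed limit or range.

## Working session

There is one attempt and no reset: what is moved stays moved. The work goes in short steps, Python scripts to look and compute and a tool call to move; the robot and the scene stay as the last step left them, time stands still between calls to the robot, and variables do not carry over. Pictures are saved under pics/ and viewed, at most 13 in all, crops included, and the job is handed in when it is done.

Besides the shell and the picture viewer there is one more tool, called after ">>>" as name(argument=value, ...), one argument or row to a line, values as JSON. play_rows: Moves the arm, as the interface text tells. Its arguments: {"type":"object","properties":{"motion":{"type":"array"},"squeeze":{"type":"number"}},"required":["motion"]}

```bash
mkdir -p pics; python3 - <<'E'
from workcell import observe, viewer, bot
import cv2,numpy as np
o=observe();print(o['clock'],o['position'],o['tool_rot'],o['force'],o['grip_width'],bot.pinch_z)
for n in("scene","side"):
    p,d=viewer.grab_frame(n);np.savez(f'{n}0.npz',p=p,d=d);cv2.imwrite(f'pics/{n}0.png',p[:,:,::-1])
    c=viewer.camera_info(n);print(n,c)
E
```

```text
0.0 [ 6.24667535e-01 -3.43325863e-05  2.30727707e-01] [-3.14045047e+00  1.05423632e-04  1.57079868e+00] [-0.19083719 -0.56484037 -0.33743237] 0.08563656505351337 0.0187
scene {'fx': 583.0527133176586, 'fy': 583.0527133176586, 'cx': 329.0445849453402, 'cy': 247.63171981509524, 'k1': -0.1519470277250021, 'R': array([[-0.89320537, -0.44964579,  0.00168405],
       [-0.27602332,  0.54534626, -0.79145978],
       [ 0.35495817, -0.70740096, -0.61121893]]), 't': array([0.53696826, 0.17886172, 1.41131823])}
side {'fx': 471.5651852606751, 'fy': 471.5651852606751, 'cx': 322.21595443469647, 'cy': 240.4853484766692, 'k1': -0.004473825991987981, 'R': array([[ 0.91775291,  0.39681807,  0.0162793 ],
       [ 0.28901565, -0.6391925 , -0.71267307],
       [-0.27239595,  0.65876276, -0.70130741]]), 't': array([-0.55767803, -0.06802285,  1.41317055])}
```

View pics/scene0.png

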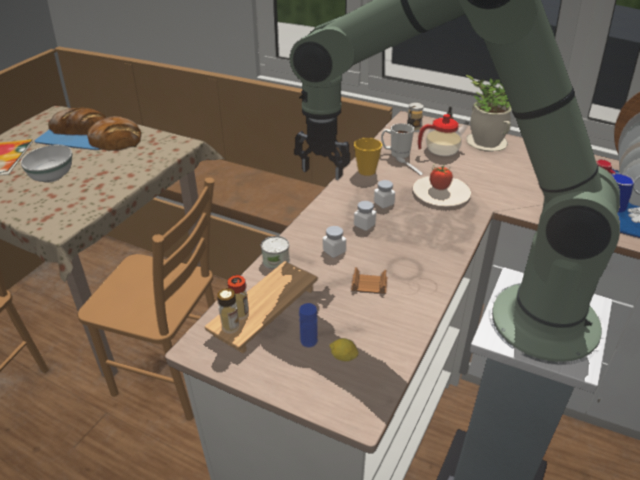

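View pics/side0.png

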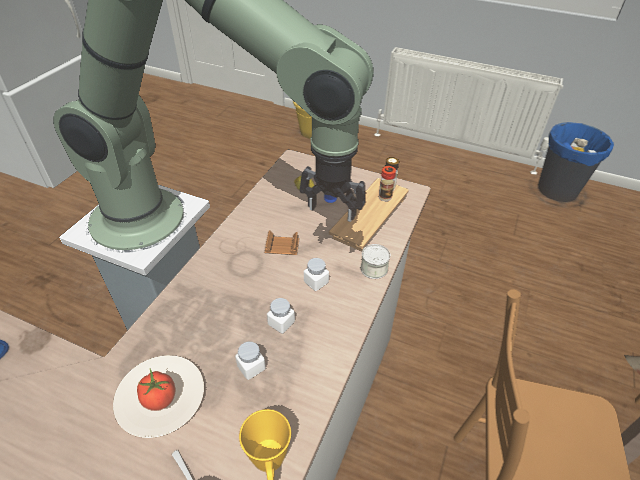

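The scene view shows three jars at (385,195), (365,215) and (335,242), the holder at (370,281), the riser at (262,303) with spice jars on it, and the tin at (274,252). The side view shows the jars at (316,274), (281,315) and (250,360), and the holder at (282,243).

```bash
cat > h.py <<'E'
import numpy as np,cv2
from workcell import observe, viewer, bot
def rays(c,uv):
    K=np.array([[c['fx'],0,c['cx']],[0,c['fy'],c['cy']],[0,0,1.]])
    n=cv2.undistortPoints(np.float64(uv).reshape(-1,1,2),K,np.float64([c['k1'],0,0,0])).reshape(-1,2)
    return np.c_[n,np.ones(len(n))]
def cloud(c,d):
    v,u=np.indices(d.shape); r=rays(c,np.c_[u.ravel(),v.ravel()])*d.reshape(-1,1)
    return ((r-c['t'])@c['R']).reshape(*d.shape,3)
def onplane(c,uv,z):
    D=rays(c,uv)@c['R']; C=-c['t']@c['R']
    return C+D*((z-C[2])/D[:,2])[:,None]
E
python3 - <<'E'
from h import *
for n in("scene","side"):
    f=np.load(n+'0.npz');c=viewer.camera_info(n);P=cloud(c,f['d']);p=f['p']
    hsv=cv2.cvtColor(p,cv2.COLOR_RGB2HSV)
    m=(P[...,2]>0.008)&(P[...,2]<0.125)&(f['d']>0)&(P[...,0]>.3)&(P[...,0]<1.1)&(abs(P[...,1])<.75)
    k,l,s,ce=cv2.connectedComponentsWithStats(m.astype(np.uint8))
    for i in range(1,k):
        if s[i,4]<60: continue
        q=P[l==i]; top=np.percentile(q[:,2],97)
        t=q[q[:,2]>top-.012]
        (a,b),(w,h),g=cv2.minAreaRect(t[:,:2].astype(np.float32))
        print(n,ce[i].round(),s[i,4],'top %.3f'%top,'rect c(%.3f,%.3f) %.3fx%.3f ang %.1f'%(a,b,w,h,g))
E
```

```text
scene [441. 137.] 1205 top 0.119 rect c(0.516,-0.705) 0.116x0.078 ang 10.0
scene [383. 147.] 1579 top 0.104 rect c(0.662,-0.537) 0.277x0.097 ang 72.2
scene [441. 187.] 1225 top 0.080 rect c(0.426,-0.442) 0.057x0.063 ang 53.9
scene [384. 193.] 446 top 0.075 rect c(0.560,-0.298) 0.048x0.045 ang 74.3
scene [365. 215.] 463 top 0.074 rect c(0.567,-0.163) 0.041x0.049 ang 24.7
scene [335. 241.] 560 top 0.075 rect c(0.589,-0.010) 0.046x0.048 ang 48.7
scene [263. 297.] 5005 top 0.109 rect c(0.642,0.384) 0.083x0.034 ang 69.1
scene [356. 278.] 125 top 0.031 rect c(0.480,0.086) 0.013x0.066 ang 20.9
scene [382. 281.] 125 top 0.031 rect c(0.415,0.065) 0.013x0.072 ang 21.7
scene [309. 324.] 708 top 0.107 rect c(0.490,0.324) 0.040x0.039 ang 81.0
scene [344. 349.] 483 top 0.051 rect c(0.396,0.335) 0.049x0.042 ang 6.5
side [371. 224.] 3285 top 0.103 rect c(0.674,0.363) 0.078x0.039 ang 58.4
side [329. 198.] 60 top 0.030 rect c(0.500,0.304) 0.032x0.014 ang 8.1
side [269. 241.] 120 top 0.030 rect c(0.418,0.063) 0.015x0.068 ang 19.8
side [294. 243.] 105 top 0.031 rect c(0.485,0.084) 0.012x0.066 ang 20.6
side [316. 273.] 603 top 0.074 rect c(0.595,-0.011) 0.045x0.046 ang 37.5
side [281. 315.] 692 top 0.074 rect c(0.570,-0.166) 0.045x0.047 ang 38.8
side [250. 359.] 777 top 0.074 rect c(0.564,-0.300) 0.045x0.045 ang 3.3
side [158. 396.] 5155 top 0.080 rect c(0.431,-0.450) 0.064x0.066 ang 45.3
side [265. 438.] 2289 top 0.106 rect c(0.690,-0.460) 0.101x0.094 ang 83.7
```

>>> play_rows(
  motion=[
    [-1.0,-3.3,4.0,0,0,0,1],
    [-1.0,-3.3,7.0,0,0,0,1],
    [-1.0,-3.3,7.0,0,0,0,1],
    [-1.0,-3.3,7.0,0,0,0,1],
    [-1.0,-3.3,7.0,0,0,0,1],
  ],
  squeeze=25,
)

```text
clock: 0.6
position: [0.5933, -0.0098, 0.1629]
tool_rot: [3.139, -0.0, 1.571]
force: [0.3, -0.3, 0.2]
grip_width: 0.0856
finger_force: 0.0
```

```bash
python3 - <<'E'
from h import *
o=observe();print(o['clock'],o['position'],o['tool_rot'],o['force'],o['moment'],o['qpos'])
c=viewer.camera_info('wrist');p,d=viewer.grab_frame('wrist');np.savez('w1.npz',p=p,d=d);cv2.imwrite('pics/w1.png',p[:,:,::-1]);print(c)
P=cloud(c,d)
m=(P[...,2]>0.062)&(P[...,2]<0.085)&(d>0)
k,l,s,ce=cv2.connectedComponentsWithStats(m.astype(np.uint8))
for i in range(1,k):
    if s[i,4]>500:
        q=P[l==i];print(ce[i],s[i,4],q.mean(0),cv2.minAreaRect(q[:,:2].astype(np.float32)))
m=(P[...,2]>0.03)&(P[...,2]<0.055)&(d>0)
k,l,s,ce=cv2.connectedComponentsWithStats(m.astype(np.uint8))
for i in range(1,k):
    if s[i,4]>300:
        q=P[l==i];print('b',ce[i],s[i,4],q.mean(0),cv2.minAreaRect(q[:,:2].astype(np.float32)))
# riser
for n in("scene","side"):
    f=np.load(n+'0.npz');c=viewer.camera_info(n);Q=cloud(c,f['d'])
    m=(Q[...,2]>0.034)&(Q[...,2]<0.046)&(Q[...,0]>.5)&(Q[...,0]<.9)&(Q[...,1]>.08)&(Q[...,1]<.6)&(f['d']>0)
    m=cv2.morphologyEx(m.astype(np.uint8),cv2.MORPH_OPEN,np.ones((3,3)))
    k,l,s,ce=cv2.connectedComponentsWithStats(m);i=1+s[1:,4].argmax()
    print(n,ce[i],cv2.minAreaRect(Q[l==i][:,:2].astype(np.float32)))
    m=(Q[...,2]>0.05)&(Q[...,2]<0.07)&(Q[...,0]>.6)&(Q[...,1]>.05)&(Q[...,1]<.25)&(Q[...,0]<.9)&(f['d']>0)
    print('tin?',cv2.minAreaRect(Q[m][:,:2].astype(np.float32)))
    m=(Q[...,2]>0.055)&(Q[...,2]<0.12)&(Q[...,0]>.55)&(Q[...,1]>.25)&(Q[...,1]<.6)&(Q[...,0]<.9)&(f['d']>0)
    print('spice',cv2.minAreaRect(Q[m][:,:2].astype(np.float32)))
E
```

```text
0.6 [ 0.59327528 -0.00975234  0.16287629] [ 3.13942000e+00 -2.34740385e-04  1.57094895e+00] [ 0.30849812 -0.2672498   0.17990308] [-0.07082814  0.00428298  0.03845012] [-0.05507865  0.54957012 -0.04032389  1.75156357  0.02825655  0.8388342
 -0.10815904]
{'fx': 332.8962977180321, 'fy': 332.8962977180321, 'cx': 315.2035518976292, 'cy': 243.04924503883646, 'k1': 0.011554729710363741, 'R': array([[ 9.99997257e-01, -3.59400663e-04,  2.31454649e-03],
       [-1.07296440e-03, -9.48670479e-01,  3.16264402e-01],
       [ 2.08207629e-03, -3.16266018e-01, -9.48668262e-01]]), 't': array([-0.59496481, -0.02723651,  0.31086406])}
[315.27024221 246.26089965] 2890 [ 0.59484977 -0.00833669  0.07113595] ((0.5947806239128113, -0.009566821157932281), (0.04556109756231308, 0.0455087386071682), 51.72172927856445)
[289.72366522 401.9047619 ] 1386 [ 0.57230515 -0.15369062  0.06996164] ((0.572228729724884, -0.15481768548488617), (0.029515082016587257, 0.046099696308374405), 82.6040267944336)
b [359.11366043  17.99205789] 5666 [0.62505443 0.14585159 0.0388017 ] ((0.6190251708030701, 0.1439208984375), (0.02679
[... 790 characters left out ...]
301.74287485] ((0.6351670026779175, 0.2859974205493927), (0.3038787841796875, 0.11387394368648529), 80.98990631103516)
tin? ((0.7139123678207397, 0.09833283722400665), (0.07464908063411713, 0.08022195845842361), 48.76131820678711)
spice ((0.6416226625442505, 0.38465768098831177), (0.08374778926372528, 0.0358322374522686), 69.09912109375)
side [367.98046092 215.6487976 ] ((0.6401728987693787, 0.2842593193054199), (0.30419278144836426, 0.112444207072258), 81.12528228759766)
tin? ((0.7177178859710693, 0.09937406331300735), (0.0736798495054245, 0.07657745480537415), 2.8386435508728027)
spice ((0.661230206489563, 0.3671662509441376), (0.04095671325922012, 0.07626950740814209), 4.4367146492004395)
```

View pics/w1.png

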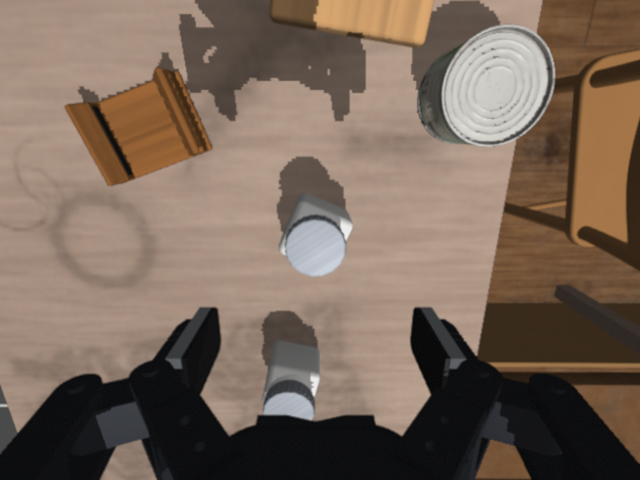

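The wrist view shows jar 3's cap at (316,245), with its far shoulder edges visible and tilted; jar 2 is at (290,385), the holder at (140,125) and the tin at (490,85).

>>> play_rows(
  motion=[
    [0,0.1,5,0,0,0,1],
    [0,0.1,9,0,0,0,1],
    [0,0.1,11.4,0,0,0,1],
    [0,0.1,11.4,0,0,0,1],
    [0,0.1,11.4,0,0,0,-0.1],
  ],
  squeeze=20,
)

```text
clock: 1.15
position: [0.5939, -0.0099, 0.0486]
tool_rot: [3.14, -0.0, 1.571]
force: [0.1, -0.1, 0.6]
grip_width: 0.0729
finger_force: 0.0
```

>>> play_rows(
  motion=[
    [0,0,0,0,0,0,-1],
    [0,0,0,0,0,0,-1],
    [0,0,0,0,0,0,-1],
    [0,0,0,0,0,0,-1],
    [0,0,0,0,0,0,-1],
  ],
)

```text
clock: 1.65
position: [0.5937, -0.01, 0.0489]
tool_rot: [3.14, -0.0, 1.571]
force: [-3.6, 0.1, 10.0]
grip_width: 0.0454
finger_force: 22.1
```

```bash
cat > snap.py <<'E'
import sys;from h import *
o=observe();print(o['clock'],o['position'].round(4),o['tool_rot'].round(3),o['force'].round(2),o['moment'].round(3),o['grip_width'],o['finger_force'],o['qpos'].round(2))
c=viewer.camera_info('wrist');p,d=viewer.grab_frame('wrist');np.savez(sys.argv[1]+'.npz',p=p,d=d,R=c['R'],t=c['t']);cv2.imwrite('pics/'+sys.argv[1]+'.png',p[:,:,::-1])
E
python3 snap.py t3a
```

```text
1.65 [ 0.5937 -0.01    0.0489] [ 3.14  -0.     1.571] [-3.62  0.1   9.97] [ 0.084  0.478 -0.023] 0.0453765943082888 22.141827642917633 [-0.06  0.71 -0.04  1.81  0.04  0.62 -0.12]
```

>>> play_rows(
  motion=[
    [0,0,0,0,0,0.1,-1],
    [0,0,0,0,0,0.2,-1],
    [0,0,0,0,0,0.3,-1],
    [0,0,0,0,0,0.3,-1],
    [0,0,0,0,0,0.3,-1],
  ],
)

```text
clock: 2.2
position: [0.5943, -0.0098, 0.049]
tool_rot: [3.139, -0.001, 1.271]
force: [0.4, 0.2, 7.4]
grip_width: 0.045
finger_force: 21.9
```

```bash
python3 snap.py t3b; python3 -c "
import cv2,numpy as np
cv2.imwrite('pics/t3.png',np.hstack([cv2.imread('pics/t3a.png')[60:460,120:520],cv2.imread('pics/t3b.png')[60:460,120:520]]))"
```

```text
2.2 [ 0.5943 -0.0098  0.049 ] [ 3.139e+00 -1.000e-03  1.271e+00] [0.45 0.19 7.39] [ 0.037 -0.194 -0.099] 0.04501612743350654 21.881851851940155 [-0.11  0.72  0.04  1.81 -0.05  0.61 -0.34]
```

View pics/t3.png

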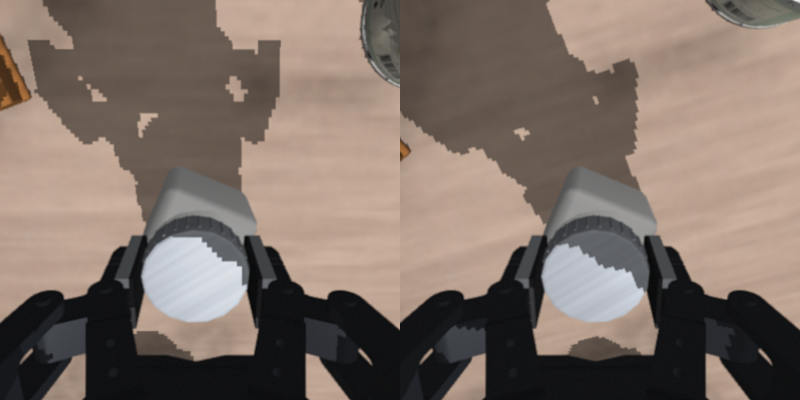

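Jar 3's body went round with the gripper: in both halves its corner sits at the same place (about (180,170) and (580,170)). It is tight. Next is jar 2.

>>> play_rows(
  motion=[
    [0,0,0,0,0,0,1],
    [0,0,0,0,0,0,1],
    [0,0,0,0,0,0,1],
    [0,0,-4,0,0,0,1],
    [0,0,-8,0,0,0,1],
  ],
)

```text
clock: 2.75
position: [0.5922, -0.0101, 0.1276]
tool_rot: [-3.139, 0.001, 1.271]
force: [0.3, -0.4, 1.2]
grip_width: 0.0853
finger_force: 0.0
```

>>> play_rows(
  motion=[
    [-4,0.6,-8,0,0,-0.1,1],
    [-8,1.2,-8,0,0,-0.2,1],
    [-12,1.8,-8,0,0,-0.3,1],
    [-15.3,2.4,-8,0,0,-0.3,1],
    [-15.3,2.4,-8,0,0,-0.3,1],
  ],
)

```text
clock: 3.25
position: [0.5692, -0.1698, 0.208]
tool_rot: [3.141, 0.003, 1.563]
force: [0.2, 1.7, 0.3]
grip_width: 0.0854
finger_force: 0.0
```

```bash
python3 snap.py h2; cat > cap.py <<'E'
import sys;from h import *
f=np.load(sys.argv[1]+'.npz');c=viewer.camera_info('wrist');c['R']=f['R'];c['t']=f['t'];d=f['d'];P=cloud(c,d)
for lo,hi,n in((.062,.085,'cap'),(.03,.055,'body')):
    m=(P[...,2]>lo)&(P[...,2]<hi)&(d>0)
    k,l,s,ce=cv2.connectedComponentsWithStats(m.astype(np.uint8))
    for i in range(1,k):
        if s[i,4]>500:
            q=P[l==i];print(n,ce[i].round(),s[i,4],cv2.minAreaRect(q[:,:2].astype(np.float32)))
E
python3 cap.py h2
```

```text
3.25 [ 0.5692 -0.1698  0.208 ] [3.141e+00 3.000e-03 1.563e+00] [0.22 1.72 0.32] [-0.    -0.013 -0.013] 0.08541560903773134 0.0 [0.19 0.5  0.   1.71 0.   0.93 0.18]
cap [347.  24.] 2959 ((0.5953084826469421, -0.01684003323316574), (0.03358384221792221, 0.04574922099709511), 89.47545623779297)
cap [316. 223.] 2161 ((0.5707895755767822, -0.16399529576301575), (0.0459163673222065, 0.04526326432824135), 45.321746826171875)
cap [310. 353.] 1579 ((0.5644988417625427, -0.2986215054988861), (0.04514552280306816, 0.045463431626558304), 62.66509246826172)
body [338.  48.] 1176 ((0.5949246883392334, -0.010434161871671677), (0.04902847111225128, 0.05033234879374504), 49.34837341308594)
body [316. 199.] 732 ((0.5710984468460083, -0.16388553380966187), (0.04935890808701515, 0.04973312467336655), 77.19303894042969)
body [311. 326.] 1032 ((0.5650326609611511, -0.29824888706207275), (0.04868220537900925, 0.04989441856741905), 61.085044860839844)
```

>>> play_rows(
  motion=[
    [0,0,5,0,0,0,1],
    [0,0,10,0,0,0,1],
    [0,0,14,0,0,0,1],
    [0,0,15.7,0,0,0,1],
    [0,0,15.7,0,0,0,0.3],
  ],
)

```text
clock: 3.8
position: [0.5693, -0.1615, 0.0477]
tool_rot: [-3.137, -0.001, 1.572]
force: [0.0, -0.1, 0.7]
grip_width: 0.0732
finger_force: 0.0
```

>>> play_rows(
  motion=[
    [0,0,0,0,0,0,-1],
    [0,0,0,0,0,0,-1],
    [0,0,0,0,0,0,-1],
    [0,0,0,0,0,0,-1],
    [0,0,0,0,0,0,-1],
  ],
)

```text
clock: 4.3
position: [0.5712, -0.1631, 0.0516]
tool_rot: [3.14, 0.0, 1.571]
force: [-3.0, 2.9, 9.5]
grip_width: 0.0453
finger_force: 22.5
```

```bash
python3 snap.py t2a
```

```text
4.3 [ 0.5712 -0.1631  0.0516] [3.14  0.    1.571] [-3.04  2.88  9.45] [0.519 0.676 0.019] 0.04529157399820618 22.50721424818039 [ 0.19  0.71 -0.01  1.81  0.01  0.62  0.17]
```

>>> play_rows(
  motion=[
    [0,0,0,0,0,0.1,-1],
    [0,0,0,0,0,0.2,-1],
    [0,0,0,0,0,0.3,-1],
    [0,0,0,0,0,0.3,-1],
    [0,0,0,0,0,0.3,-1],
  ],
)

```text
clock: 4.85
position: [0.5718, -0.1632, 0.0513]
tool_rot: [3.139, -0.0, 1.274]
force: [2.6, 1.7, 8.3]
grip_width: 0.0454
finger_force: 22.4
```

```bash
python3 snap.py t2b; python3 -c "
import cv2,numpy as np
cv2.imwrite('pics/t2.png',np.hstack([cv2.imread('pics/t2a.png')[60:460,120:520],cv2.imread('pics/t2b.png')[60:460,120:520]]))"
```

```text
4.85 [ 0.5718 -0.1632  0.0513] [ 3.139 -0.     1.274] [2.58 1.73 8.28] [ 0.257 -0.721 -0.043] 0.04543944343163927 22.353392243385315 [ 0.13  0.71  0.07  1.81 -0.08  0.62 -0.05]
```

View pics/t2.png

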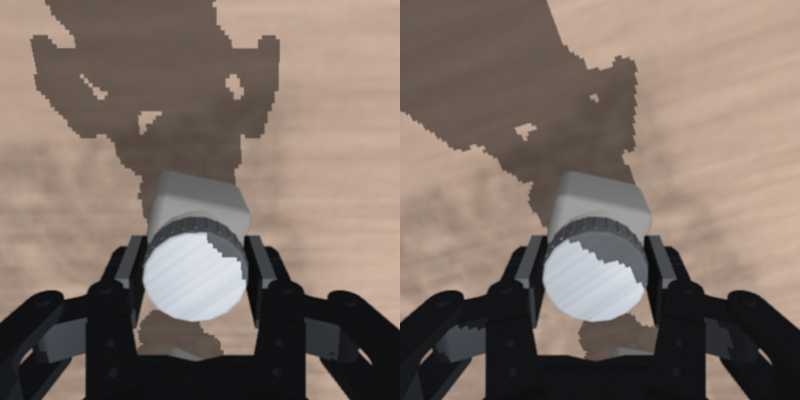

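Jar 2 also turned whole: its shoulder corner is at (165,172) before and (565,172) after. So jar 1 should be the loose one; I'll test it too.

>>> play_rows(
  motion=[
    [0,0,0,0,0,0,1],
    [0,0,0,0,0,0,1],
    [0,0,0,0,0,0,1],
    [0,0,-4,0,0,0,1],
    [0,0,-8,0,0,0,1],
  ],
)

```text
clock: 5.4
position: [0.5697, -0.1632, 0.1304]
tool_rot: [-3.139, 0.0, 1.271]
force: [0.8, -0.3, 1.3]
grip_width: 0.0856
finger_force: 0.0
```

>>> play_rows(
  motion=[
    [-3.3,0.8,0,0,0,-0.12,1],
    [-6.6,1.7,0,0,0,-0.24,1],
    [-9.9,2.5,0,0,0,-0.36,1],
    [-13.2,3.3,0,0,0,-0.48,1],
    [-13.2,3.3,0,0,0,-0.6,1],
  ],
)

```text
clock: 5.9
position: [0.5614, -0.3047, 0.1301]
tool_rot: [-3.14, 0.002, 1.871]
force: [-0.6, -0.1, -0.5]
grip_width: 0.0854
finger_force: 0.0
```

>>> play_rows(
  motion=[
    [0,0,0,0,0,0,1],
    [0,0,4,0,0,0,1],
    [0,0,8,0,0,0,1],
    [0,0,8,0,0,0,1],
    [0,0,8,0,0,0,0.3],
  ],
)

```text
clock: 6.4
position: [0.5634, -0.2984, 0.0508]
tool_rot: [-3.141, -0.001, 1.87]
force: [1.1, -0.7, -0.4]
grip_width: 0.0729
finger_force: 0.0
```

>>> play_rows(
  motion=[
    [0,0,0,0,0,0,-1],
    [0,0,0,0,0,0,-1],
    [0,0,0,0,0,0,-1],
    [0,0,0,0,0,0,-1],
    [0,0,0,0,0,0,-1],
  ],
)

```text
clock: 6.9
position: [0.5638, -0.2997, 0.0521]
tool_rot: [3.14, 0.002, 1.87]
force: [-2.8, -0.3, 10.1]
grip_width: 0.0451
finger_force: 22.9
```

```bash
python3 snap.py t1a
```

```text
6.9 [ 0.5638 -0.2997  0.0521] [3.14e+00 2.00e-03 1.87e+00] [-2.84 -0.34 10.14] [0.049 0.555 0.06 ] 0.04514462481421836 22.897419333457947 [ 0.44  0.76 -0.07  1.68  0.07  0.7   0.63]
```

>>> play_rows(
  motion=[
    [0,0,0,0,0,0.1,-1],
    [0,0,0,0,0,0.2,-1],
    [0,0,0,0,0,0.3,-1],
    [0,0,0,0,0,0.3,-1],
    [0,0,0,0,0,0.3,-1],
  ],
)

```text
clock: 7.45
position: [0.5639, -0.2997, 0.0521]
tool_rot: [3.14, 0.001, 1.57]
force: [-3.1, 0.3, 9.9]
grip_width: 0.0448
finger_force: 22.9
```

```bash
python3 snap.py t1b; python3 cap.py t1a|grep body;python3 cap.py t1b |grep body; python3 -c "
import cv2,numpy as np
cv2.imwrite('pics/t1.png',np.hstack([cv2.imread('pics/t1a.png')[60:460,120:520],cv2.imread('pics/t1b.png')[60:460,120:520]]))"
```

```text
7.45 [ 0.5639 -0.2997  0.0521] [3.14e+00 1.00e-03 1.57e+00] [-3.1   0.32  9.91] [-0.223  0.494 -0.05 ] 0.044849450834935446 22.853413224220276 [ 0.39  0.76  0.01  1.69 -0.01  0.69  0.4 ]
body [396.  53.] 4174 ((0.5654364228248596, -0.18311099708080292), (0.021643007174134254, 0.053302425891160965), 81.13312530517578)
body [314. 267.] 3163 ((0.5599457025527954, -0.2830468714237213), (0.06292077153921127, 0.03131451830267906), 15.271553993225098)
body [ 37. 416.] 2518 ((0.4306890070438385, -0.41621696949005127), (0.012511828914284706, 0.043797608464956284), 89.7344970703125)
body [319.  41.] 3848 ((0.5688453316688538, -0.18315903842449188), (0.05772089213132858, 0.026416638866066933), 0.9079378843307495)
body [319. 267.] 3186 ((0.5653666257858276, -0.2838774025440216), (0.06155230104923248, 0.032570116221904755), 2.4903032779693604)
```

View pics/t1.png

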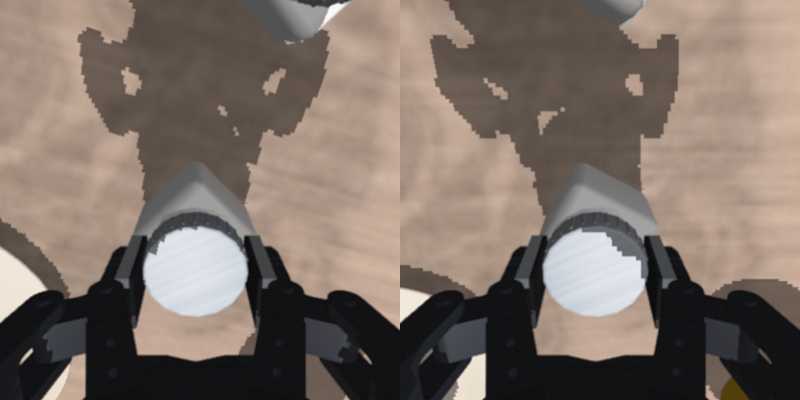

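The jar 1 body stayed put while the cap turned: its corner moved from central (195,160) to off-centre (580,165), which is a 0.3 rad change relative to the gripper. Jar 1 is the loose one. I'll grip it harder, lift it, and refine the holder's pose.

>>> play_rows(
  motion=[
    [0,0,0,0,0,0,-1],
    [0,0,0,0,0,0,-1],
    [0,0,-3,0,0,0,-1],
    [0,0,-7,0,0,0,-1],
    [0,0,-10,0,0,0,-1],
  ],
  squeeze=60,
)

```text
clock: 8.0
position: [0.5635, -0.2993, 0.153]
tool_rot: [3.14, 0.001, 1.57]
force: [2.0, -0.3, -4.5]
grip_width: 0.0439
finger_force: 64.8
```

```bash
python3 - <<'E'
from h import *
o=observe();print(o['position'],o['tool_rot'],o['force'],o['grip_width'])
f=np.load('w1.npz');c=viewer.camera_info('wrist')
c['R']=np.array([[ 9.99997257e-01, -3.59400663e-04,  2.31454649e-03],[-1.07296440e-03, -9.48670479e-01,  3.16264402e-01],[ 2.08207629e-03, -3.16266018e-01, -9.48668262e-01]]);c['t']=np.array([-0.59496481, -0.02723651,  0.31086406])
P=cloud(c,f['d']);X,Y,Z=P[...,0],P[...,1],P[...,2]
b=(f['d']>0)&(X>.36)&(X<.54)&(Y>0)&(Y<.15)
m=b&(Z>.024)&(Z<.036);k,l,s,ce=cv2.connectedComponentsWithStats(m.astype(np.uint8))
for i in range(1,k):
    if s[i,4]>40: print(s[i,4],cv2.minAreaRect(P[l==i][:,:2].astype(np.float32)))
for lo in(.003,.015): print('all>',lo,cv2.minAreaRect(P[b&(Z>lo)&(Z<.04)][:,:2].astype(np.float32)))
E
```

```text
[ 0.56348707 -0.29925025  0.15302226] [3.14006751e+00 5.04670871e-04 1.57035831e+00] [ 2.00242117 -0.29785742 -4.47598529] 0.04390719085870879
827 ((0.487048864364624, 0.08655813336372375), (0.008430957794189453, 0.0648183524608612), 20.009105682373047)
898 ((0.4161897599697113, 0.06145453453063965), (0.00883888266980648, 0.0656232237815857), 19.974308013916016)
all> 0.003 ((0.45959722995758057, 0.07666821777820587), (0.10421254485845566, 0.06620316207408905), 18.965469360351562)
all> 0.015 ((0.45168837904930115, 0.07400363683700562), (0.08426187932491302, 0.06619776785373688), 19.045724868774414)
```

>>> play_rows(
  motion=[
    [3,-0.9,0,0,0,-0.08,-1],
    [7,-2.1,0,0,0,-0.16,-1],
    [11.5,-3.45,0,0,0,-0.25,-1],
    [16,-4.8,0,0,0,-0.33,-1],
    [20,-6.0,0,0,0,-0.4,-1],
  ],
)

```text
clock: 8.5
position: [0.5024, -0.0971, 0.151]
tool_rot: [3.141, 0.0, 1.974]
force: [0.2, 1.1, -4.6]
grip_width: 0.0439
finger_force: 64.7
```

```bash
python3 - <<'E'
from h import *
o=observe();print(o['position'],o['tool_rot'],o['qpos'].round(2))
# nominal commanded now (0.5035,-0.0995) yaw 1.97
y=1.97;d=np.array([.4516,.074])-[.5035,-.0995]
print(d@[np.cos(y),np.sin(y)]*100,d@[np.sin(y),-np.cos(y)]*100)
E
```

```text
[ 0.50236998 -0.0971077   0.15104807] [3.14073575e+00 2.01713469e-04 1.97430475e+00] [ 0.16  0.45 -0.11  1.97  0.07  0.72  0.41]
18.00305735738377 1.9617659867451096
```

>>> play_rows(
  motion=[
    [5,0.5,0,0,0,-0.1,-1],
    [10,1.1,0,0,0,-0.2,-1],
    [14,1.5,0,0,0,-0.3,-1],
    [17,1.9,0,0,0,-0.4,-1],
    [18,2.0,0,0,0,-0.43,-1],
  ],
)

```text
clock: 9.0
position: [0.4509, 0.0775, 0.1511]
tool_rot: [3.14, 0.0, 2.408]
force: [0.5, 0.0, -5.1]
grip_width: 0.0439
finger_force: 64.9
```

>>> play_rows(
  motion=[
    [0,0,0,0,0,0,-1],
    [0,0,0,0,0,0,-1],
    [0,0,1,0,0,0,-1],
    [0,0,2,0,0,0,-1],
    [0,0,2,0,0,0,-1],
  ],
)

```text
clock: 9.5
position: [0.4508, 0.0737, 0.1287]
tool_rot: [-3.139, -0.001, 2.399]
force: [-1.1, -0.2, -4.1]
grip_width: 0.0437
finger_force: 65.0
```

```bash
python3 snap.py c1; python3 - <<'E'
from h import *
n='side';p,d=viewer.grab_frame(n);cv2.imwrite('pics/x.png',p[:,:,::-1])
a=cv2.resize(p[170:290,220:340,::-1],(400,400));b=cv2.resize(cv2.imread('pics/c1.png')[60:460,120:520],(400,400))
cv2.imwrite('pics/c1c.png',np.hstack([b,a]))
E
```

```text
9.5 [0.4508 0.0737 0.1287] [-3.139e+00 -1.000e-03  2.399e+00] [-1.05 -0.2  -4.08] [-0.098  0.085 -0.015] 0.04373205325365958 64.9625837802887 [-0.1   0.43 -0.24  2.11  0.17  0.62  0.37]
```

View pics/c1c.png

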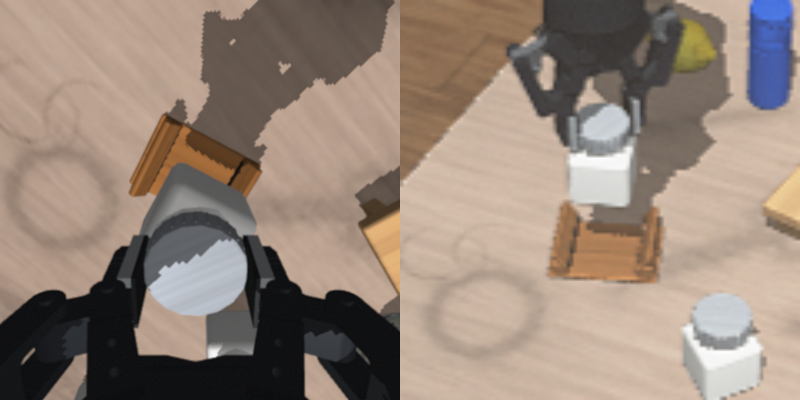

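The jar hangs upright over the holder. Its far shoulder edge, (178,165)–(245,195), runs parallel to the holder's edge, (172,115)–(262,165), within a few degrees. I'll lower it.

>>> play_rows(
  motion=[
    [0,0,3,0,0,0,-1],
    [0,0,4.5,0,0,0,-1],
    [0,0,5.5,0,0,0,-1],
    [0,0,6.3,0,0,0,-1],
    [0,0,7.0,0,0,0,-1],
  ],
)

```text
clock: 10.1
position: [0.4519, 0.0745, 0.0601]
tool_rot: [3.141, 0.0, 2.401]
force: [-0.3, 0.1, -4.0]
grip_width: 0.044
finger_force: 64.9
```

>>> play_rows(
  motion=[
    [0,0,0,0,0,0,-1],
    [0,0,0.2,0,0,0,-1],
    [0,0,0.4,0,0,0,-1],
    [0,0,0.4,0,0,0,-1],
    [0,0,0.4,0,0,0,-1],
  ],
)

```text
clock: 10.6
position: [0.4518, 0.0742, 0.0573]
tool_rot: [3.141, 0.001, 2.4]
force: [-5.7, -3.1, 18.4]
grip_width: 0.0437
finger_force: 67.3
```

```bash
python3 snap.py c2; python3 - <<'E'
from h import *
n='side';p,d=viewer.grab_frame(n)
a=cv2.resize(p[170:290,220:340,::-1],(400,400));b=cv2.resize(cv2.imread('pics/c2.png')[60:460,120:520],(400,400))
cv2.imwrite('pics/c2c.png',np.hstack([b,a]))
E
```

```text
10.6 [0.4518 0.0742 0.0573] [3.141e+00 1.000e-03 2.400e+00] [-5.74 -3.07 18.4 ] [-0.602  1.127 -0.066] 0.043689040177039555 67.29278326034546 [-0.15  0.56 -0.19  2.15  0.23  0.44  0.31]
```

View pics/c2c.png

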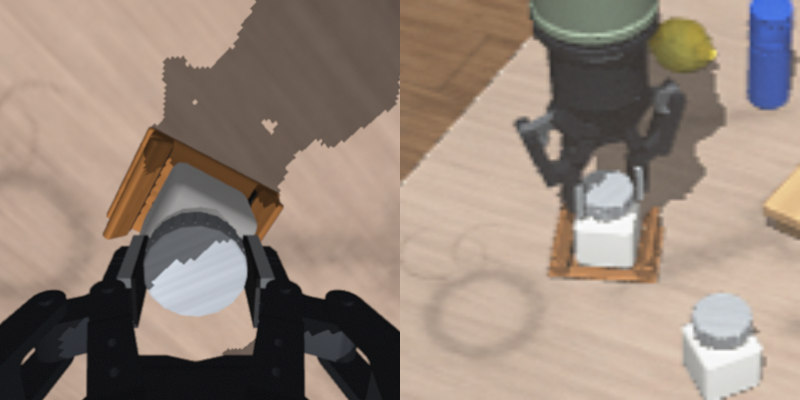

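The jar is seated in the holder (TCP at 0.057, as expected; contact force 18 N). Now I'll screw the cap home.

>>> play_rows(
  motion=[
    [0,0,-0.2,0,0,0.12,-1],
    [0,0,-0.2,0,0,0.24,-1],
    [0,0,-0.2,0,0,0.36,-1],
    [0,0,-0.2,0,0,0.48,-1],
    [0,0,-0.2,0,0,0.6,-1],
  ],
  squeeze=80,
)

```text
clock: 11.2
position: [0.4509, 0.0746, 0.0585]
tool_rot: [-3.141, -0.0, 1.796]
force: [-5.1, 2.1, -1.0]
grip_width: 0.0434
finger_force: 82.0
```

```bash
python3 snap.py s1
```

```text
11.2 [0.4509 0.0746 0.0585] [-3.141 -0.     1.796] [-5.06  2.06 -0.98] [0.249 1.208 0.266] 0.04339003727288842 81.99504733085632 [-0.27  0.56 -0.03  2.16  0.04  0.43 -0.11]
```

>>> play_rows(
  motion=[
    [0,0,0,0,0,0.12,-1],
    [0,0,0,0,0,0.24,-1],
    [0,0,0,0,0,0.36,-1],
    [0,0,0,0,0,0.48,-1],
    [0,0,0,0,0,0.6,-1],
  ],
)

```text
clock: 11.75
position: [0.4509, 0.0747, 0.0584]
tool_rot: [-3.141, 0.0, 1.199]
force: [-5.2, 1.1, -1.6]
grip_width: 0.0435
finger_force: 82.2
```

```bash
python3 snap.py s2
```

```text
11.75 [0.4509 0.0747 0.0584] [-3.141  0.     1.199] [-5.2   1.08 -1.64] [0.326 1.303 0.277] 0.04347545491862694 82.19689607620239 [-0.39  0.56  0.12  2.16 -0.16  0.42 -0.51]
```

>>> play_rows(
  motion=[
    [0,0,0,0,0,0.08,-1],
    [0,0,0,0,0,0.16,-1],
    [0,0,0,0,0,0.24,-1],
    [0,0,0,0,0,0.32,-1],
    [0,0,0,0,0,0.4,-1],
  ],
)

```text
clock: 12.3
position: [0.4511, 0.0746, 0.0584]
tool_rot: [-3.141, 0.001, 0.803]
force: [-4.0, 0.2, -1.1]
grip_width: 0.0434
finger_force: 82.2
```

```bash
python3 snap.py s3
```

```text
12.3 [0.4511 0.0746 0.0584] [-3.141e+00  1.000e-03  8.030e-01] [-3.98  0.21 -1.14] [0.234 1.174 0.27 ] 0.043443968677662044 82.21031069755554 [-0.46  0.58  0.22  2.17 -0.3   0.43 -0.77]
```

>>> play_rows(
  motion=[
    [0,0,0.1,0,0,0.05,-1],
    [0,0,0.1,0,0,0.1,-1],
    [0,0,0.1,0,0,0.15,-1],
    [0,0,0.1,0,0,0.2,-1],
    [0,0,0.1,0,0,0.2,-1],
  ],
)

```text
clock: 12.85
position: [0.4509, 0.0747, 0.0577]
tool_rot: [-3.14, 0.001, 0.605]
force: [-9.2, 1.1, 16.2]
grip_width: 0.0433
finger_force: 84.0
```

```bash
python3 snap.py s4
```

```text
12.85 [0.4509 0.0747 0.0577] [-3.14e+00  1.00e-03  6.05e-01] [-9.15  1.1  16.17] [0.156 2.206 0.189] 0.043293791345101515 84.0452778339386 [-0.5   0.58  0.27  2.17 -0.37  0.43 -0.9 ]
```

>>> play_rows(
  motion=[
    [0,0,0,0,0,0.05,-1],
    [0,0,0,0,0,0.1,-1],
    [0,0,0,0,0,0.15,-1],
    [0,0,0,0,0,0.2,-1],
    [0,0,0,0,0,0.2,-1],
  ],
)

```text
clock: 13.4
position: [0.4506, 0.075, 0.0577]
tool_rot: [-3.141, 0.002, 0.409]
force: [-10.7, 0.4, 17.9]
grip_width: 0.0433
finger_force: 84.1
```

```bash
python3 snap.py s5
```

```text
13.4 [0.4506 0.075  0.0577] [-3.141e+00  2.000e-03  4.090e-01] [-10.75   0.36  17.9 ] [0.123 2.455 2.604] 0.04334419994542506 84.12807941436768 [-0.54  0.59  0.33  2.17 -0.43  0.44 -1.03]
```

Moment about z jumped from 0.27 to 2.6 N m, so the seal is at its hard stop. I'll hold there, relax, and lift.

>>> play_rows(
  motion=[
    [0,0,0,0,0,0,-1],
    [0,0,0,0,0,0,-1],
    [0,0,0,0,0,0,-1],
    [0,0,0,0,0,-0.05,-1],
    [0,0,0,0,0,-0.1,-1],
  ],
)

```text
clock: 13.95
position: [0.4506, 0.0749, 0.0577]
tool_rot: [-3.14, 0.001, 0.51]
force: [-11.1, 1.5, 16.3]
grip_width: 0.0436
finger_force: 84.0
```

```bash
python3 snap.py s6
```

```text
13.95 [0.4506 0.0749 0.0577] [-3.14e+00  1.00e-03  5.10e-01] [-11.14   1.51  16.28] [0.339 2.459 0.636] 0.043567352534239205 84.04929041862488 [-0.52  0.59  0.3   2.17 -0.4   0.44 -0.96]
```

>>> play_rows(
  motion=[
    [0,0,-1,0,0,0,-1],
    [0,0,-3,0,0,0,-1],
    [0,0,-6,0,0,0,-1],
    [0,0,-9,0,0,0,-1],
    [0,0,-11,0,0,0,-1],
  ],
)

```text
clock: 14.5
position: [0.4524, 0.0742, 0.1696]
tool_rot: [3.141, -0.002, 0.504]
force: [-0.5, 0.2, -4.5]
grip_width: 0.043
finger_force: 89.1
```

```bash
python3 snap.py s7;  python3 - <<'E'
from h import *
n='side';p,d=viewer.grab_frame(n);np.savez('side1.npz',p=p,d=d)
a=cv2.resize(p[100:300,220:420,::-1],(400,400));b=cv2.resize(cv2.imread('pics/s7.png')[60:460,120:520],(400,400))
cv2.imwrite('pics/s7c.png',np.hstack([b,a]))
E
```

```text
14.5 [0.4524 0.0742 0.1696] [ 3.141e+00 -2.000e-03  5.040e-01] [-0.49  0.17 -4.48] [-0.096 -0.122 -0.036] 0.042957934478714294 89.13507342338562 [-0.66  0.38  0.46  2.11 -0.26  0.7  -1.09]
```

View pics/s7c.png

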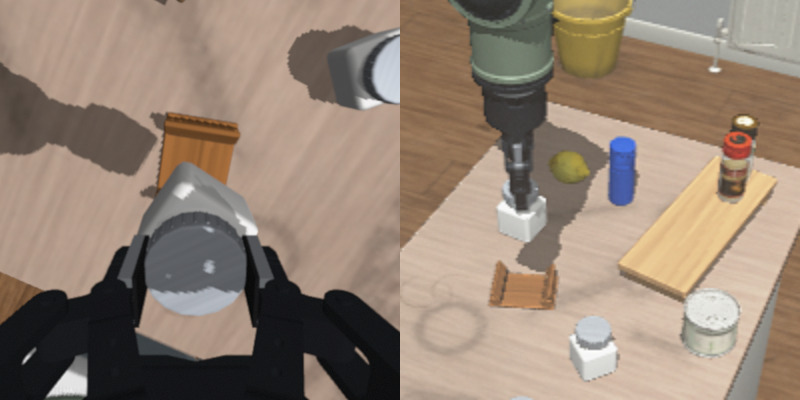

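The jar is up and upright. Its far corner sits at (185,165) in the wrist view, so I'll check the body-to-gripper angle across the twist pictures to confirm the cap did not turn back.

```bash
cat > ang.py <<'E'
import sys;from h import *
c=viewer.camera_info('wrist')
for n,z in (a.split(':') for a in sys.argv[1:]):
    z=float(z)-.0525   # foot height
    f=np.load(n+'.npz');c['R']=f['R'];c['t']=f['t'];P=cloud(c,f['d'])
    C=P
    hs=cv2.cvtColor(f['p'],cv2.COLOR_RGB2HSV)
    m=(P[...,2]>z+.040)&(P[...,2]<z+.052)&(f['d']>0)&(hs[...,1]<60)&(hs[...,2]>60)
    m[:,:230]=0;m[:,410:]=0;m[340:]=0;m[:190]=0
    k,l,s,ce=cv2.connectedComponentsWithStats(m.astype(np.uint8));i=1+s[1:,4].argmax();m=l==i
    # far-edge profile: for each column the topmost pixel, in metric camera frame
    u=np.where(m.any(0))[0];v=m[:,u].argmax(0);q=onplane(c,np.c_[u,v],z+.048)[:,:2]
    a=c['R'][0,:2]; a=a/np.hypot(*a); b=np.array([-a[1],a[0]]); L=np.c_[q@a,q@b]*1000; L-=L[L[:,1].argmax()]
    out=[]
    for sgn in(-1,1):
        e=L[(sgn*L[:,0]>4)&(L[:,1]<-1)&(L[:,1]>-25)]
        if len(e)>5:
            vx,vy,_,_=cv2.fitLine(e.astype(np.float32),cv2.DIST_HUBER,0,.01,.01).ravel(); out.append((round(np.degrees(np.arctan2(vy,vx)),1),len(e)))
    print(n,s[i],'edges L,R deg',out)
E
python3 ang.py t1a:.0525 t1b:.0525 c2:.0575 s1:.0585 s3:.0585 s4:.0577 s5:.0577 s6:.0577 s7:.1696
```

```text
t1a [ 253  239  124   66 2502] edges L,R deg [(np.float32(44.1), 50), (np.float32(-46.1), 47)]
t1b [ 262  241  116   64 2562] edges L,R deg [(np.float32(61.1), 22), (np.float32(-29.2), 71)]
c2 [ 262  241  115   59 2568] edges L,R deg [(np.float32(61.2), 21), (np.float32(-29.0), 68)]
s1 [ 266  251  101   47 2665] edges L,R deg [(np.float32(61.1), 6), (np.float32(-5.2), 44)]
s3 [ 260  240  118   58 2375] edges L,R deg [(np.float32(54.1), 32), (np.float32(-35.9), 64)]
s4 [ 265  244  111   55 2462] edges L,R deg [(np.float32(65.2), 24), (np.float32(-24.8), 67)]
s5 [ 267  247  106   52 2517] edges L,R deg [(np.float32(73.2), 14), (np.float32(-15.4), 71)]
s6 [ 266  245  108   54 2495] edges L,R deg [(np.float32(69.5), 19), (np.float32(-20.4), 68)]
s7 [ 260  240  118   58 2477] edges L,R deg [(np.float32(55.8), 30), (np.float32(-34.4), 64)]
```

The edge fit is precise. The body-to-gripper angle unwound about 19° between the stop (s5) and the lift. That could be wind-up or slip in the pads, or the seal turning back. To be sure, I'll put the jar back in the holder, re-grip, twist to the stop again, and open the fingers before lifting.

>>> play_rows(
  motion=[
    [0,0,0,0,0,-0.1,-1],
    [0,0,2,0,0,-0.2,-1],
    [0,0,4,0,0,-0.3,-1],
    [0,0,4,0,0,-0.42,-1],
    [0,0,4,0,0,-0.42,-1],
  ],
)

```text
clock: 15.1
position: [0.4513, 0.074, 0.1264]
tool_rot: [-3.141, 0.001, 0.925]
force: [-0.9, 0.8, -4.4]
grip_width: 0.0431
finger_force: 89.1
```

```bash
python3 snap.py r1; python3 ang.py r1:.1296
```

```text
15.1 [0.4513 0.074  0.1264] [-3.141e+00  1.000e-03  9.250e-01] [-0.95  0.8  -4.42] [ 0.003 -0.043 -0.003] 0.04310503348547624 89.05223608016968 [-0.53  0.45  0.3   2.13 -0.23  0.59 -0.7 ]
r1 [ 263  243  115   55 1995] edges L,R deg [(np.float32(55.3), 33), (np.float32(-34.9), 58)]
```

>>> play_rows(
  motion=[
    [0,0,2.5,0,0,0,-1],
    [0,0,4.5,0,0,0,-1],
    [0,0,5.5,0,0,0,-1],
    [0,0,6.3,0,0,0,-1],
    [0,0,6.8,0,0,0,-1],
  ],
)

```text
clock: 15.65
position: [0.4517, 0.0744, 0.0591]
tool_rot: [3.141, -0.0, 0.92]
force: [0.5, -0.1, -3.1]
grip_width: 0.0429
finger_force: 89.1
```

>>> play_rows(
  motion=[
    [0,0,0.15,0,0,0,-1],
    [0,0,0.15,0,0,0,-1],
    [0,0,0.15,0,0,0,0.5],
    [0,0,0.15,0,0,0,0.5],
    [0,0,0.15,0,0,0,0.5],
  ],
)

```text
clock: 16.15
position: [0.4518, 0.0745, 0.0581]
tool_rot: [3.141, -0.001, 0.921]
force: [0.5, -0.9, 0.3]
grip_width: 0.0639
finger_force: 0.0
```

>>> play_rows(
  motion=[
    [0,0,0,0,0,0,-1],
    [0,0,0,0,0,0,-1],
    [0,0,0,0,0,0,-1],
    [0,0,0,0,0,0,-1],
    [0,0,0,0,0,0,-1],
  ],
)

```text
clock: 16.65
position: [0.4514, 0.0748, 0.0581]
tool_rot: [-3.141, -0.0, 0.921]
force: [-4.1, 1.8, 12.1]
grip_width: 0.0432
finger_force: 79.4
```

```bash
python3 snap.py r2; python3 ang.py r2:.0575
```

```text
16.65 [0.4514 0.0748 0.0581] [-3.141 -0.     0.921] [-4.15  1.76 12.15] [ 0.342  0.72  -0.047] 0.04315136087573712 79.39846515655518 [-0.47  0.58  0.23  2.17 -0.3   0.43 -0.65]
r2 [ 260  239  119   58 2471] edges L,R deg [(np.float32(55.6), 33), (np.float32(-34.8), 63)]
```

>>> play_rows(
  motion=[
    [0,0,0,0,0,0.05,-1],
    [0,0,0,0,0,0.1,-1],
    [0,0,0,0,0,0.15,-1],
    [0,0,0,0,0,0.2,-1],
    [0,0,0,0,0,0.2,-1],
  ],
)

```text
clock: 17.2
position: [0.4515, 0.0747, 0.0581]
tool_rot: [-3.141, -0.0, 0.719]
force: [-3.6, 2.0, 12.6]
grip_width: 0.044
finger_force: 79.5
```

```bash
python3 snap.py r3; python3 ang.py r3:.0581
```

```text
17.2 [0.4515 0.0747 0.0581] [-3.141 -0.     0.719] [-3.64  1.99 12.64] [ 0.23   0.752 -0.025] 0.044047567648468955 79.54106569290161 [-0.51  0.58  0.28  2.17 -0.37  0.43 -0.78]
r3 [ 265  243  111   54 2488] edges L,R deg [(np.float32(66.9), 22), (np.float32(-22.6), 68)]
```

>>> play_rows(
  motion=[
    [0,0,0,0,0,0.03,-1],
    [0,0,0,0,0,0.06,-1],
    [0,0,0,0,0,0.1,-1],
    [0,0,0,0,0,0.1,-1],
    [0,0,0,0,0,0.1,-1],
  ],
)

```text
clock: 17.75
position: [0.4513, 0.075, 0.0581]
tool_rot: [-3.141, -0.0, 0.622]
force: [-4.7, 1.9, 13.3]
grip_width: 0.0431
finger_force: 80.3
```

```bash
python3 snap.py r4; python3 ang.py r4:.0581
```

```text
17.75 [0.4513 0.075  0.0581] [-3.141 -0.     0.622] [-4.69  1.9  13.35] [0.567 0.934 0.51 ] 0.043080136915969014 80.25104999542236 [-0.52  0.59  0.3   2.17 -0.4   0.44 -0.85]
r4 [ 266  243  109   55 2487] edges L,R deg [(np.float32(68.7), 17), (np.float32(-20.8), 73)]
```

The explanation is clear: r2 to r3 turned 12° with no torque, which is only the free slack running back. In r4 the stop is felt again with 0.5 N m at the same angle, so the seal is home. I'll release here, regrip without wind-up, and lift. On the riser I'll run the slack clockwise once more.

>>> play_rows(
  motion=[
    [0,0,0,0,0,0,0.5],
    [0,0,0,0,0,0,0.5],
    [0,0,0,0,0,0,0.5],
    [0,0,0,0,0,0,-1],
    [0,0,0,0,0,0,-1],
  ],
  squeeze=50,
)

```text
clock: 18.3
position: [0.4514, 0.0747, 0.0579]
tool_rot: [-3.141, 0.0, 0.621]
force: [-2.5, 2.3, 5.7]
grip_width: 0.0439
finger_force: 49.8
```

>>> play_rows(
  motion=[
    [0,0,0,0,0,0,-1],
    [0,0,0,0,0,0,-1],
    [0,0,0,0,0,0,-1],
    [0,0,-1,0,0,0,-1],
    [0,0,-2,0,0,0,-1],
  ],
)

```text
clock: 18.8
position: [0.4513, 0.0742, 0.0784]
tool_rot: [-3.141, 0.001, 0.62]
force: [0.4, 0.5, -3.7]
grip_width: 0.0441
finger_force: 52.9
```

>>> play_rows(
  motion=[
    [0,0,-2,0,0,0,-1],
    [0,0,-4,0,0,0,-1],
    [0,0,-6,0,0,0,-1],
    [0,0,-8,0,0,0,-1],
    [0,0,-9,0,0,0,-1],
  ],
)

```text
clock: 19.3
position: [0.4519, 0.0744, 0.1697]
tool_rot: [3.141, -0.002, 0.62]
force: [0.9, -0.7, -4.7]
grip_width: 0.044
finger_force: 52.9
```

```bash
python3 snap.py r5; python3 ang.py r5:.1685;python3 - <<'E'
from h import *
y=observe()['tool_rot'][2];d=np.array([.6244,.2015])-[.4518,.0745]
print(y,d@[np.cos(y),np.sin(y)]*100,d@[np.sin(y),-np.cos(y)]*100)
E
```

```text
19.3 [0.4519 0.0744 0.1697] [ 3.141e+00 -2.000e-03  6.200e-01] [ 0.87 -0.68 -4.73] [-0.073 -0.008  0.003] 0.04401910786852306 52.921857833862305 [-0.66  0.38  0.47  2.11 -0.26  0.7  -0.97]
r5 [ 265  244  110   57 2608] edges L,R deg [(np.float32(68.4), 20), (np.float32(-21.5), 67)]
0.6206127090002538 21.426873141758637 -0.29446114681264396
```

>>> play_rows(
  motion=[
    [3.5,0,0,0,0,0,-1],
    [8,-0.1,0,0,0,0,-1],
    [13,-0.2,0,0,0,0,-1],
    [18,-0.3,0,0,0,0,-1],
    [21.4,-0.3,0,0,0,0,-1],
  ],
)

```text
clock: 19.85
position: [0.6253, 0.2038, 0.1666]
tool_rot: [-3.141, 0.0, 0.622]
force: [-1.5, -0.3, -4.6]
grip_width: 0.0443
finger_force: 52.8
```

>>> play_rows(
  motion=[
    [0,0,0,0,0,0,-1],
    [0,0,2,0,0,0,-1],
    [0,0,4,0,0,0,-1],
    [0,0,6,0,0,0,-1],
    [0,0,6.6,0,0,0,-1],
  ],
)

```text
clock: 20.35
position: [0.6223, 0.2007, 0.0992]
tool_rot: [-3.141, 0.004, 0.621]
force: [-0.9, 0.8, -4.9]
grip_width: 0.044
finger_force: 52.8
```

```bash
python3 snap.py p1;python3 - <<'E'
from h import *
p,d=viewer.grab_frame('scene');a=cv2.resize(p[180:380,180:380,::-1],(400,400));b=cv2.imread('pics/p1.png')[60:460,120:520]
cv2.imwrite('pics/p1c.png',np.hstack([b,a]))
E
```

```text
20.35 [0.6223 0.2007 0.0992] [-3.141  0.004  0.621] [-0.92  0.83 -4.93] [ 0.031  0.076 -0.053] 0.043975139390265885 52.82355487346649 [-0.65  0.76  0.39  1.63 -0.36  0.83 -1.05]
```

View pics/p1c.png

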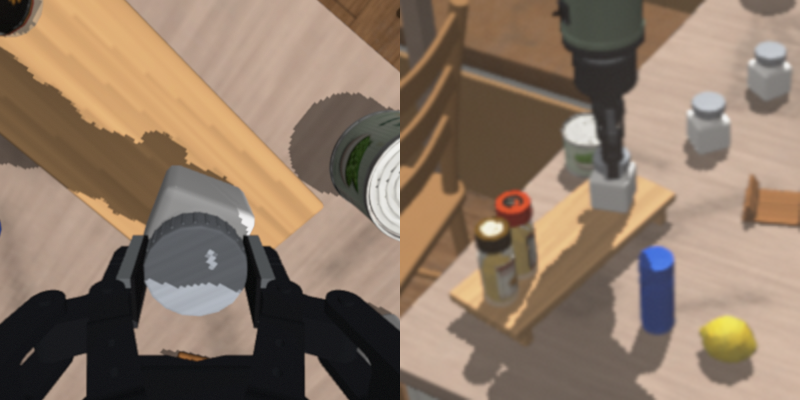

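The jar is centred over the riser's free half, clear of the spice jars, which are at (505,240) in the right half. I'll lower it to contact.

>>> play_rows(
  motion=[
    [0,0,0.3,0,0,0,-1],
    [0,0,0.5,0,0,0,-1],
    [0,0,0.7,0,0,0,-1],
    [0,0,0.8,0,0,0,-1],
    [0,0,0.8,0,0,0,-1],
  ],
)

```text
clock: 20.95
position: [0.6239, 0.2014, 0.0938]
tool_rot: [-3.142, 0.0, 0.621]
force: [0.8, 0.2, -4.9]
grip_width: 0.0442
finger_force: 52.8
```

>>> play_rows(
  motion=[
    [0,0,0,0,0,0,-1],
    [0,0,0,0,0,0.05,-1],
    [0,0,0,0,0,0.1,-1],
    [0,0,0,0,0,0.1,-1],
    [0,0,0,0,0,0.1,-1],
  ],
  squeeze=20,
)

```text
clock: 21.45
position: [0.6239, 0.2014, 0.0938]
tool_rot: [3.142, 0.0, 0.522]
force: [-0.4, 0.4, -4.6]
grip_width: 0.0443
finger_force: 52.8
```

```bash
python3 snap.py p2;python3 ang.py p2:.0925
```

```text
21.45 [0.6239 0.2014 0.0938] [3.142 0.    0.522] [-0.39  0.36 -4.61] [-0.048  0.028 -0.006] 0.04427600499852309 52.839109897613525 [-0.66  0.77  0.41  1.63 -0.39  0.82 -1.13]
p2 [ 265  243  110   58 2615] edges L,R deg [(np.float32(68.3), 20), (np.float32(-21.6), 69)]
```

Not yet down (force is still −4.6 N). A little lower.

>>> play_rows(
  motion=[
    [0,0,0.1,0,0,0,-1],
    [0,0,0.15,0,0,0,-1],
    [0,0,0.2,0,0,0,-1],
    [0,0,0.2,0,0,0,-1],
    [0,0,0.2,0,0,0,-1],
  ],
)

```text
clock: 22.0
position: [0.6242, 0.202, 0.0929]
tool_rot: [-3.141, -0.001, 0.522]
force: [-5.2, 2.0, 11.2]
grip_width: 0.0443
finger_force: 54.5
```

```bash
python3 snap.py p3
```

```text
22.0 [0.6242 0.202  0.0929] [-3.141e+00 -1.000e-03  5.220e-01] [-5.2   2.03 11.19] [ 0.217  1.022 -0.078] 0.04425423267626321 54.506821632385254 [-0.66  0.78  0.41  1.63 -0.4   0.81 -1.13]
```

Down, with an 11 N press. Next: a light clockwise twist, then open, retreat and check.

>>> play_rows(
  motion=[
    [0,0,-0.05,0,0,0.05,-1],
    [0,0,-0.1,0,0,0.1,-1],
    [0,0,-0.1,0,0,0.1,0.3],
    [0,0,-0.1,0,0,0.1,1],
    [0,0,-0.1,0,0,0.1,1],
  ],
)

```text
clock: 22.55
position: [0.624, 0.2014, 0.0929]
tool_rot: [-3.142, -0.0, 0.422]
force: [0.5, 0.9, -1.0]
grip_width: 0.0819
finger_force: 0.0
```

>>> play_rows(
  motion=[
    [0,0,0,0,0,0,1],
    [0,0,-3,0,0,0,1],
    [0,0,-7,0,0,0,1],
    [0,0,-11,0,0,0,1],
    [0,0,-13,0,0,0,1],
  ],
)

```text
clock: 23.05
position: [0.6249, 0.2013, 0.2263]
tool_rot: [3.141, -0.004, 0.421]
force: [-0.6, 0.8, -0.5]
grip_width: 0.0853
finger_force: 0.0
```

>>> play_rows(
  motion=[
    [0,0,0,0,0,0,1],
    [0,0,0,0,0,0,1],
    [0,0,0,0,0,0,1],
    [0,0,0,0,0,0,1],
    [0,0,0,0,0,0,1],
  ],
)

```text
clock: 23.55
position: [0.6237, 0.2012, 0.2221]
tool_rot: [3.141, 0.001, 0.421]
force: [0.3, -0.2, -0.3]
grip_width: 0.0853
finger_force: 0.0
```

```bash
python3 snap.py e1; python3 - <<'E'
from h import *
f=np.load('e1.npz');c=viewer.camera_info('wrist');P=cloud(c,f['d'])
m=(P[...,2]>.1)&(P[...,2]<.125)&(f['d']>0)&(abs(P[...,0]-.62)<.06)&(abs(P[...,1]-.2)<.06)
print('cap',np.median(P[m],0),cv2.minAreaRect(P[m][:,:2].astype(np.float32)))
p,d=viewer.grab_frame('side');c=viewer.camera_info('side');Q=cloud(c,d)
for n,x,y in(('j3',.5945,-.010),('j2',.571,-.164)):
    m=(Q[...,2]>.064)&(Q[...,2]<.085)&(np.hypot(Q[...,0]-x,Q[...,1]-y)<.06)&(d>0);print(n,cv2.minAreaRect(Q[m][:,:2].astype(np.float32)))
a=cv2.resize(p[130:330,220:420,::-1],(400,400));b=cv2.resize(cv2.imread('pics/e1.png'),(400,300));b=cv2.copyMakeBorder(b,0,100,0,0,0)
cv2.imwrite('pics/e1c.png',np.hstack([b,a]))
E
```

```text
23.55 [0.6237 0.2012 0.2221] [3.141e+00 1.000e-03 4.210e-01] [ 0.29 -0.24 -0.28] [-0.029  0.025  0.042] 0.08525958643038599 0.0 [-0.72  0.64  0.52  1.54 -0.34  1.06 -1.27]
cap [0.62658558 0.20341874 0.11155098] ((0.6251790523529053, 0.2025071233510971), (0.04548944532871246, 0.045783814042806625), 32.06026840209961)
j3 ((0.5953001379966736, -0.011367697268724442), (0.04364411160349846, 0.04619469493627548), 32.325172424316406)
j2 ((0.5711058974266052, -0.1660676896572113), (0.046082183718681335, 0.045229893177747726), 59.72618103027344)
```

View pics/e1c.png

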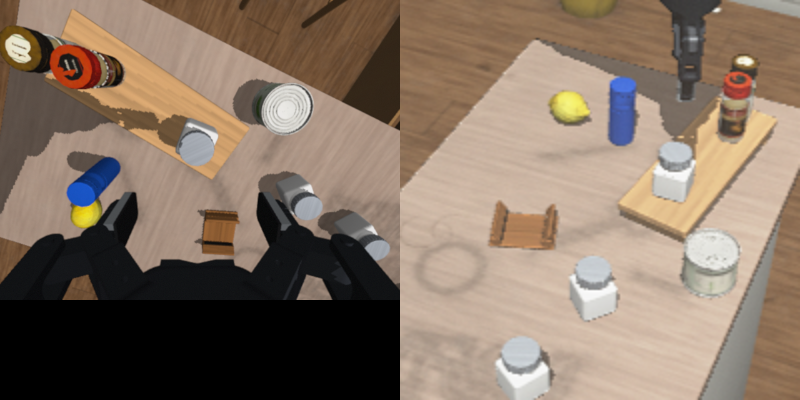

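The jar stands upright on the riser (cap top at 0.112, left view (197,148)). The other jars, the spice jars and the tin are where they were, and the gripper is clear, so I'm handing in.

```bash
python3 -c "
from workcell import bot;print(bot.job_done())"
```

```text
the job is handed in; nothing more can be done
None
```

The loose jar, which was the one farthest to the robot's right, was screwed home in the holder and now stands upright on the riser; the other jars, spice jars and tin stand where they were, and the job is handed in (no verdict was returned).

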